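# Snap the lid onto a new sharps container

## Task

The lid of the new yellow sharps container has only been laid on and is caught here and there at most: press down with a fingertip all the way around its rim, section by section, until each of the six rim sections has clicked flat and the lid is locked on everywhere. Only press: do not grip, lift, tilt or shove the container, leave the shutter of its drop opening open, leave the things around it alone, and take the hand away at the end.

Things in the scene. Friction and masses are not known exactly. Their poses are not given: they have to be found in the camera images.
- bin: The sharps container: an empty, loose yellow plastic tub, 156 x 226 mm and 147 mm tall, about 0.5 kg with its lid, standing upright on the table. Origin at the centre of its underside; x along its short side (away from the robot when not turned), y along its long side, z up. Blank white labels on its long sides.
- lid_center (a point): Centre of the top of the lid's fixed crown (88 x 158 mm, 164 mm above the table). Round it runs a 40 mm wide rim, 170 x 240 mm over all, slit into six sections: two on each long side (77 mm long), one across each end (170 mm, with the corners). Each is hinged at its inner edge: unlocked it slopes up and outwards by 14 degrees, clicked home it is flat, its top 152 mm above the table.
- near_left (a joint): Rim section at the container's -x side, half at its +y: 0 rad = raised as it springs, 0.24 = stopped flat, clicked home. Pressed on its thumb mark it resists with up to 9 N, snaps over its catch after 4 mm and stays home at 6.5 mm; let go before the snap it springs up again. All six behave alike. Those on the long sides may be home already at the start.
- near_right (a joint): the same for the section at the container's -x, half at its -y
- far_left (a joint): the same for the section at the container's +x, half at its +y
- far_right (a joint): the same for the section at the container's +x, half at its -y
- end_left (a joint): the same for the section across the container's +y end
- end_right (a joint): the same for the section across the container's -y end
- near_left_pad (a point): Top of the round thumb mark (20 mm across, 1 mm proud) on section near_left, half-way along it, 12 mm in from the outer edge. It moves with the section (z axis: its upward normal). In the container's frame, when home: x -73, y 39.5, z 153 mm; when raised it is 6.5 mm higher and 3.5 mm nearer the crown.
- near_right_pad (a point): thumb mark of near_right, likewise; in the container's frame, when home: x -73, y -39.5, z 153 mm
- far_left_pad (a point): thumb mark of far_left, likewise; in the container's frame, when home: x 73, y 39.5, z 153 mm
- far_right_pad (a point): thumb mark of far_right, likewise; in the container's frame, when home: x 73, y -39.5, z 153 mm
- end_left_pad (a point): thumb mark of end_left, likewise; in the container's frame, when home: x 0, y 108, z 153 mm
- end_right_pad (a point): thumb mark of end_right, likewise; in the container's frame, when home: x 0, y -108, z 153 mm
- shutter (a joint): the flat yellow shutter plate (68 x 70 mm, 4 mm thick) on the crown, on guides beside the square drop opening: 0 m = open, as it stands; it slides towards the container's +y and at 0.072 m covers the opening. About 3 N moves it. To be left open.
- shutter_rib (a point): top of the shutter's thumb rib (44 x 7 mm, 8 mm tall), the highest point of the lid, 176 mm above the table
- bottle_center (a point): centre of a brown medicine bottle, 56 mm across and 125 mm tall, standing beside the container's +y end; to be left alone
- carton_center (a point): centre of a white and blue carton, 62 x 105 x 55 mm tall, standing beside the container's -y end; to be left alone
- tray: a blue picking bin, 130 x 100 mm and 70 mm tall, with small bags in it, standing beyond the container's +x side; origin at the centre of its underside; to be left alone

How it is judged (in metres and radians):
At the end, for the whole second after the job is handed in: All six rim sections are clicked home (each beyond 0.215 of 0.24 rad), the shutter has moved less than 10 mm, and the container stands upright (within 0.05 rad) and still, less than 40 mm from where it stood (value of joint each of near_left, near_right, far_left, far_right, end_left, end_right above 0.215 rad and value of joint shutter below 0.01 m and distance of bin from where it was at the start of the episode below 0.04 m and angle between bin's own z axis and vertical below 0.05 rad and linear speed of bin below 0.02 m/s); the robot touches nothing.
It fails at once if the container is lifted (10 mm), tilted (0.15 rad) or shoved (40 mm) (height (world z) of bin above 0.01 m or angle between bin's own z axis and vertical above 0.15 rad or distance of bin from where it was at the start of the episode above 0.04 m).
It fails at once if the shutter is slid 15 mm or more over the drop opening (value of joint shutter above 0.015 m).
It fails at once if the bottle, the carton or the picking bin is moved (30 mm) (distance of any of bottle_center, carton_center, tray from where it was at the start of the episode above 0.03 m).
It also fails if it takes over 51 s, if anything falls off the work surface, if the arm or the gripper's body presses on something with over 40 N, if the wrist force passes 120 N, or if a joint passes its speed limit or range.

## Robot

A 6-joint arm with a two-finger parallel gripper is mounted at the origin on the work surface. World frame = base frame: x ahead of the robot, y to its left, z up, the work surface at z = 0. Lengths are in m, angles in degrees, forces in N, time in s.
With the tool pointing down it reaches from about 0.375 to 0.9 m from the base axis. Payload 3.1 kg.
Tool frame: the origin (TCP) lies on the centre line of the jaws, within the pads' length; the fingertips stand 8 mm ahead of it and the grasp point (between the pads) lies 11 mm behind it (bot.tip_extent is the distance from the TCP to the fingertips, in m); z points along the fingers, y is the line along which they close (so a half turn about z gives the same grasp; the last joint's range is limited). The gripper opens to 87 mm and grips with 3 to 60 N. Pads are 19 mm wide; open, the fingers measure 117 mm over their backs; the gripper's body (75 mm by 190 mm) begins 51 mm behind the grasp point.
Start: joints at [-80.988, 30.224, 82.088, -0, 67.689, -10.227], TCP at [0.206, -0.59, 0.208] pointing down, gripper open.
Joint ranges: [-176.69, 176.69], [-43.24, 126.21], [12.49, 139.97], [-82, 262], [0, 151.66], [-163.58, 163.58]. Speed limits (degrees/s): [159.86, 159.86, 180, 180, 180, 180].

## Interface

Orientations are given as a 3x3 rotation matrix whose columns are the frame's x, y, z axes.
In Python, from rig import bot, vision, workorder gives the robot as it stands.
- The arm moves only by the shell command python3 -m handwheel 'ROWS'. ROWS is JSON, a list of rows, each an object with "delta_rot": the turn, a rotation vector about the tool's x, y, z in rad, a list of three; "xyz": the shift along the tool's x, y, z in mm, a list of three; "hand": the closure, from -1 (fully open) to 1 (shut). A call has exactly 5 rows; each row is the pose to reach, as a shift and turn from the pose commanded when the call began, along the tool's axes at that moment; what a row does not reach only later rows make up. A row lasts 1/8 s, in which the tool goes at most 62.5 mm and 10.7 degrees, less where a joint would pass 70% of its speed; a pose out of reach is approached as far as the arm can. A call with a gripper value outside its range is refused whole. The fingers move at their own pace and stop on an object; the grip force is fixed at half the most. Time passes only in rows, so rows that repeat a pose let the fingers close, or fill a call up. It gives the time, the measured TCP pose, the force, the opening and the grip force at its end, in the units of the state.
- bot.read_state(): the state, without advancing time (a new reading comes with each control period).
- vision.capture(name): name is "scene" or "top" or "wrist"; returns the picture (384x512x3 uint8, red, green, blue); there is no depth.
- vision.camera_model(name): a dict with "camera_matrix" (3x3 intrinsics, pixels), "camera_from_world" (4x4, takes a point from world to camera coordinates). Camera axes: x right, y up, looking along -z (the intrinsics and any distortion apply to the point x, -y, -z); pixel columns grow to the right and rows downward; lengths in m; the calibration is good to about 2 mm. A picture is of the moment at which its call begins: read the wrist's pose just before it. camera_model takes no time and is no camera call; for the wrist camera it gives the pose at the moment of the call.
- workorder.hand_in(): hands the job in; it is judged then, once.
The state is a dict: "time_s": time; "joint_positions": joint angles; "qvel": joint speeds; "tau": joint torques, N m; "position": TCP position; "tcp_rot": TCP orientation; "force": force on the tool from outside, world axes, zero at the start; "moment": the same for the moment, N m; "opening": opening from 0.0 (shut) to 1.0 (fully open); "grasp_force": force on a finger pad.
Only numpy, scipy, OpenCV 4.12 (cv2) and the standard library are available. Lean on these libraries where they do the work, as an engineer would, in place of code of your own. Each camera call takes 0.05 s, during which the arm holds its last target. There are 200 camera calls.

## Working session

There is one attempt and no reset: what is moved stays moved. The work goes in short steps, Python scripts to look and compute and a shell command to move; the robot and the scene stay as the last step left them, time stands still between calls to the robot, and variables do not carry over. Pictures are saved under pics/ and viewed, at most 10 in all, crops included, and the job is handed in when it is done.

```bash
mkdir -p pics; ls; python3 - <<'E'
from rig import bot,vision
import cv2,numpy as np
for n in("top","scene"):
    cv2.imwrite(f"pics/{n}0.png",vision.capture(n)[:,:,::-1])
    m=vision.camera_model(n);print(np.round(m["camera_matrix"],1),np.round(m["camera_from_world"],3), [k for k in m])
s=bot.read_state();print(s["time_s"],s["position"],np.round(s["tcp_rot"],3),s["opening"],s["force"])
E
```

```text
pics
[[357.2   0.  258.1]
 [  0.  357.2 193.7]
 [  0.    0.    1. ]] [[-0.013 -1.     0.017  0.05 ]
 [ 1.    -0.013  0.014 -0.615]
 [-0.014  0.017  1.    -0.907]
 [ 0.     0.     0.     1.   ]] ['camera_matrix', 'camera_from_world']
[[496.    0.  262.6]
 [  0.  496.  191.4]
 [  0.    0.    1. ]] [[ 0.862  0.507  0.01  -0.559]
 [-0.428  0.717  0.551  0.17 ]
 [ 0.272 -0.479  0.835 -1.536]
 [ 0.     0.     0.     1.   ]] ['camera_matrix', 'camera_from_world']
0.1 [ 0.20585232 -0.58939365  0.20728242] [[ 0.944  0.33  -0.   ]
 [ 0.33  -0.944  0.002]
 [ 0.    -0.002 -1.   ]] 1.0004449738698291 [ 0.071893    0.05718432 -0.16588827]
```

View pics/top0.png

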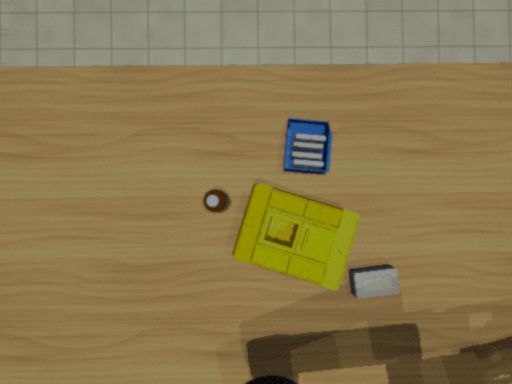

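View pics/scene0.png

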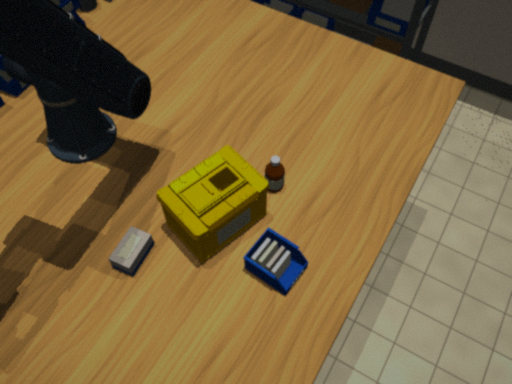

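The top view shows the yellow rim corners near (262,184), (358,212), (337,288) and (235,258). The opening is at (282,233), the shutter right of it, the bottle at (215,201) and the carton at (375,282). The scene view agrees, so the container is turned by about -16°.

```bash
cat > h.py <<'E'
import numpy as np,cv2
from rig import bot,vision
def rays(m,px,z):
    K=m["camera_matrix"];T=m["camera_from_world"];R=T[:3,:3];c=-R.T@T[:3,3]
    p=np.atleast_2d(px).astype(float);d=np.c_[p,np.ones(len(p))]@np.linalg.inv(K).T
    d=(d*[1,-1,-1])@R
    return c+d*((z-c[2])/d[:,2])[:,None]
def rect(img,m,z=.155):
    h=cv2.cvtColor(img,cv2.COLOR_RGB2HSV)
    k=cv2.inRange(h,(25,180,60),(35,255,255))
    c=max(cv2.findContours(k,cv2.RETR_EXTERNAL,cv2.CHAIN_APPROX_NONE)[0],key=cv2.contourArea)[:,0]
    P=rays(m,c,z)[:,:2]*1000
    return cv2.minAreaRect(P.astype(np.float32))
PADS=dict(near_left=(-73,39.5),near_right=(-73,-39.5),far_left=(73,39.5),far_right=(73,-39.5),end_left=(0,108),end_right=(0,-108))
def pads(c,deg):
    a=np.radians(deg);R=np.array([[np.cos(a),-np.sin(a)],[np.sin(a),np.cos(a)]])
    return {k:R@np.array(v)+c for k,v in PADS.items()}
E
python3 - <<'E'
from h import *
r=rect(vision.capture("top"),vision.camera_model("top"));print(r)
s=bot.read_state();print(s["time_s"])
E
```

```text
((522.0983276367188, -35.65562438964844), (237.438720703125, 169.3987579345703), 72.13259887695312)
0.15
```

```bash
python3 -m handwheel '[{"xyz":[45,-40,-20],"delta_rot":[0,0,0.13],"hand":1},{"xyz":[90,-80,-40],"delta_rot":[0,0,0.26],"hand":1},{"xyz":[135,-120,-60],"delta_rot":[0,0,0.39],"hand":1},{"xyz":[180,-160,-80],"delta_rot":[0,0,0.52],"hand":1},{"xyz":[225,-200,-80],"delta_rot":[0,0,0.65],"hand":1}]'; python3 - <<'E'
from h import *
s=bot.read_state();print(s["time_s"],s["position"],np.round(s["tcp_rot"],3))
d=np.array([.522,-.036,.287])-s["position"];print(s["tcp_rot"].T@d*1000 if hasattr(s["tcp_rot"],"T") else np.array(s["tcp_rot"]).T@d*1000)
E
```

```text
time_s: 0.78
position: [0.3531, -0.3275, 0.2896]
tcp_rot: [[0.949, -0.314, 0.002], [-0.314, -0.949, -0.003], [0.003, 0.002, -1.0]]
force: [1.3, -0.8, 0.3]
opening: 0.519
grasp_force: 0.0
0.775 [ 0.35314758 -0.32748586  0.28963159] [[ 0.949 -0.314  0.002]
 [-0.314 -0.949 -0.003]
 [ 0.003  0.002 -1.   ]]
[  68.81156627 -329.76121191    2.14137294]
```

```bash
python3 -m handwheel '[{"xyz":[13,-58,0],"delta_rot":[0,0,0],"hand":1},{"xyz":[26,-116,0],"delta_rot":[0,0,0],"hand":1},{"xyz":[40,-175,0],"delta_rot":[0,0,0],"hand":1},{"xyz":[54,-235,0],"delta_rot":[0,0,0],"hand":1},{"xyz":[68,-290,0],"delta_rot":[0,0,0],"hand":1}]'; python3 - <<'E'
from h import *
s=bot.read_state();print(s["position"])
m=vision.camera_model("wrist");im=vision.capture("wrist")
cv2.imwrite("pics/w0.png",im[:,:,::-1]);T=m["camera_from_world"];print(np.round(-T[:3,:3].T@T[:3,3],3),rect(im,m))
E
```

```text
time_s: 1.4
position: [0.5068, -0.0714, 0.2881]
tcp_rot: [[0.951, -0.309, -0.0], [-0.309, -0.951, -0.0], [-0.0, 0.0, -1.0]]
force: [0.6, 0.2, 0.3]
opening: 0.024
grasp_force: 0.0
[ 0.50678312 -0.07139447  0.28807288]
[ 0.574 -0.093  0.465] ((525.3828735351562, -36.20610046386719), (237.10372924804688, 160.81382751464844), 72.26707458496094)
```

View pics/w0.png

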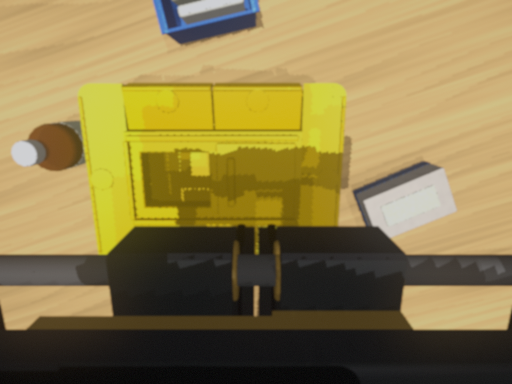

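The wrist view shows the far sections' thumb marks near (168,101) and (258,101), and the +y end mark near (102,180). Its far edge agrees with the top view to within 1 mm.

```bash
cat >> h.py <<'E'
def offs():
    s=bot.read_state();R=np.array(s["tcp_rot"])
    for k,v in pads(np.array([522.3,-35.8]),-17.8).items():
        print(k,np.round(R.T@(np.array([*v,161])-np.array(s["position"])*1000),1))
E
python3 -c "
from h import *
offs()"
```

```text
near_left [-70.4 -70.9 127.5]
near_right [-70.5   8.1 127. ]
far_left [ 75.6 -70.7 127.8]
far_right [ 75.5   8.3 127.3]
end_left [   2.6 -139.3  128.1]
end_right [  2.4  76.7 126.7]
```

```bash
python3 -m handwheel '[{"xyz":[-35,4,40],"delta_rot":[0,0,0],"hand":1},{"xyz":[-69,8,90],"delta_rot":[0,0,0],"hand":1},{"xyz":[-69,8,112],"delta_rot":[0,0,0],"hand":1},{"xyz":[-69,8,120],"delta_rot":[0,0,0],"hand":1},{"xyz":[-69,8,127],"delta_rot":[0,0,0],"hand":1}]'
```

```text
time_s: 2.08
position: [0.4392, -0.0604, 0.1613]
tcp_rot: [[0.951, -0.309, 0.002], [-0.309, -0.951, -0.001], [0.002, 0.0, -1.0]]
force: [0.2, -0.1, -0.2]
opening: 0.002
grasp_force: 0.0
```

```bash
python3 -c "
from h import *
offs();s=bot.read_state();print(s['time_s'],s['position'],s['force'],pads(np.array([522.3,-35.8]),-17.8)['near_right'])"
```

```text
near_left [ -1.7 -88.3   0.3]
near_right [-1.5 -9.3  0.3]
far_left [144.3 -88.8   0.6]
far_right [144.5  -9.8   0.6]
end_left [  71.  -157.     0.5]
end_right [71.8 59.   0.5]
2.075 [ 0.43923642 -0.06035222  0.16134364] [ 0.2195944  -0.12749648 -0.17173969] [440.71958978 -51.09335375]
```

```bash
python3 -m handwheel '[{"xyz":[0,-9,-12],"delta_rot":[0,0,0],"hand":1},{"xyz":[0,-9,-12],"delta_rot":[0,0,0],"hand":1},{"xyz":[0,-9,-5],"delta_rot":[0,0,0],"hand":1},{"xyz":[0,-9,1],"delta_rot":[0,0,0],"hand":1},{"xyz":[0,-9,3],"delta_rot":[0,0,0],"hand":1}]';  python3 - <<'E'
from h import *
s=bot.read_state();print(s["position"])
cv2.imwrite("pics/s1.png",cv2.resize(vision.capture("scene")[120:280,130:310,::-1],None,fx=3,fy=3,interpolation=2))
E
```

```text
time_s: 2.7
position: [0.4403, -0.051, 0.1575]
tcp_rot: [[0.951, -0.309, -0.001], [-0.309, -0.951, 0.001], [-0.001, -0.0, -1.0]]
force: [0.3, 1.0, -0.1]
opening: 0.007
grasp_force: 0.0
[ 0.44032514 -0.05100704  0.15747266]
```

View pics/s1.png

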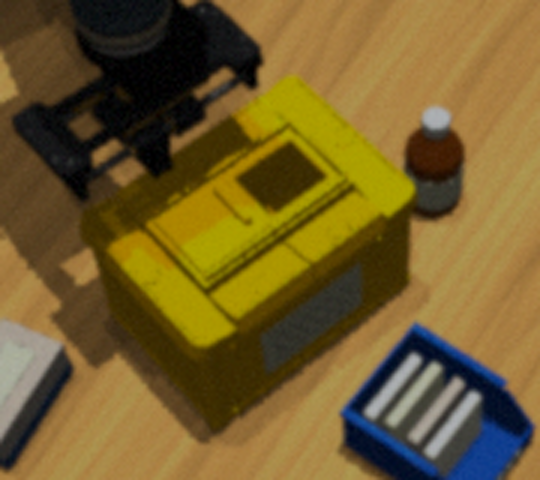

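The tip is at the near-right section, but there is no contact yet at a nominal tip height of 149.5 mm. I'll keep lowering gently.

```bash
python3 -c "
from rig import bot
print(bot.tip_extent,bot.read_state()['position'],bot.read_state()['force'])"; python3 -m handwheel '[{"xyz":[0,0,1],"delta_rot":[0,0,0],"hand":1},{"xyz":[0,0,2],"delta_rot":[0,0,0],"hand":1},{"xyz":[0,0,3],"delta_rot":[0,0,0],"hand":1},{"xyz":[0,0,4],"delta_rot":[0,0,0],"hand":1},{"xyz":[0,0,4],"delta_rot":[0,0,0],"hand":1}]'
```

```text
0.008 [ 0.44034664 -0.05105193  0.15738967] [-0.80440472 -0.05633847 -1.05006772]
time_s: 3.38
position: [0.4408, -0.0511, 0.1541]
tcp_rot: [[0.951, -0.309, -0.0], [-0.309, -0.951, 0.0], [-0.0, -0.0, -1.0]]
force: [0.8, 0.7, -0.4]
opening: 0.01
grasp_force: 0.0
```

```bash
python3 - <<'E'
from h import *
s=bot.read_state();p=np.array(s["position"])+[0,0,-.008]
C=np.array([522.3,-35.8]);a=np.radians(-17.8);R=np.array([[np.cos(a),-np.sin(a)],[np.sin(a),np.cos(a)]])
pts=[p]+[np.array([*(R@q+C),152])/1e3 for q in ([-85,120],[85,120],[85,-120],[-85,-120],[-73,-39.5])]
for n,x0,y0,w,h in(("scene",130,100,180,160),("top",200,160,200,150)):
    m=vision.camera_model(n);T=m["camera_from_world"];K=m["camera_matrix"];im=vision.capture(n)[:,:,::-1]
    im=cv2.resize(im[y0:y0+h,x0:x0+w],None,fx=4 if n=="top" else 3,fy=4 if n=="top" else 3,interpolation=2)
    f=4 if n=="top" else 3
    for i,q in enumerate(pts):
        c=(T@[*q,1])[:3]*[1,-1,-1];u=K@c;u=u[:2]/u[2];print(n,i,u.round(1))
        cv2.circle(im,tuple(int(v) for v in (u-[x0,y0]+.5)*f),3,(0,0,255) if i==0 else (255,0,0),-1)
    cv2.imwrite(f"pics/{n}2.png",im)
E
```

```text
scene 0 [183.2 181.4]
scene 1 [228.1 145. ]
scene 2 [270.8 184.3]
scene 3 [195.6 239.9]
scene 4 [154.  194.6]
scene 5 [182.8 180.1]
top 0 [303.3 273.3]
top 1 [230.5 257.6]
top 2 [253.9 181.2]
top 3 [360.9 214.1]
top 4 [338.  290.2]
top 5 [303.7 273.9]
```

View pics/scene2.png

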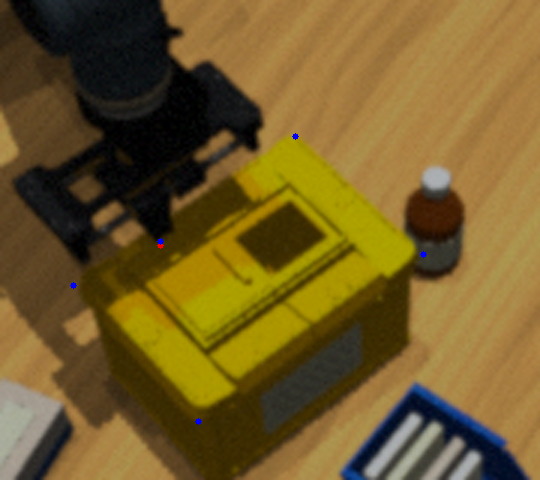

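View pics/top2.png

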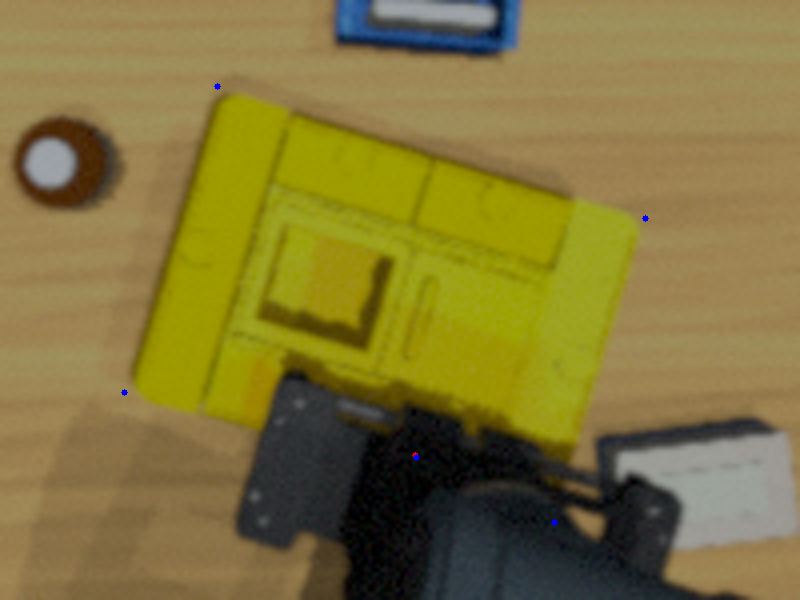

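The projected tip (red) lies on the near-right section in both views, and the corners match, so xy is right. The tip simply hasn't reached the surface. I'll keep going down in small steps.

```bash
python3 -m handwheel '[{"xyz":[0,0,1],"delta_rot":[0,0,0],"hand":1},{"xyz":[0,0,2],"delta_rot":[0,0,0],"hand":1},{"xyz":[0,0,3],"delta_rot":[0,0,0],"hand":1},{"xyz":[0,0,4],"delta_rot":[0,0,0],"hand":1},{"xyz":[0,0,4],"delta_rot":[0,0,0],"hand":1}]'
```

```text
time_s: 4.1
position: [0.4408, -0.0511, 0.15]
tcp_rot: [[0.951, -0.309, -0.0], [-0.309, -0.951, 0.0], [-0.0, 0.0, -1.0]]
force: [0.0, -0.2, -0.0]
opening: 0.002
grasp_force: 0.0
```

```bash
python3 - <<'E'
from h import *
m=vision.camera_model("wrist");T=m["camera_from_world"];K=m["camera_matrix"];im=vision.capture("wrist")[:,:,::-1].copy()
s=bot.read_state();p=np.array(s["position"]);C=np.array([522.3,-35.8]);a=np.radians(-17.8);R=np.array([[np.cos(a),-np.sin(a)],[np.sin(a),np.cos(a)]])
pts=[p+[0,0,-.008],p]+[np.array([*(R@q+C),152])/1e3 for q in ([-85,120],[85,120],[85,-120],[-85,-120],[-85,0])]
for i,q in enumerate(pts):
    c=(T@[*q,1])[:3]*[1,-1,-1];u=K@c;u=u[:2]/u[2];print(i,u.round(1))
    cv2.circle(im,tuple(int(v) for v in u),3,(0,0,255) if i<2 else (255,0,0),-1)
cv2.imwrite("pics/w2.png",im)
E
```

```text
0 [256.2 229.2]
1 [256.2 234.3]
2 [-25.9 256.3]
3 [-110.4 -102.1]
4 [ 440.1 -103.8]
5 [398.8 255.2]
6 [186.4 255.8]
```

View pics/w2.png

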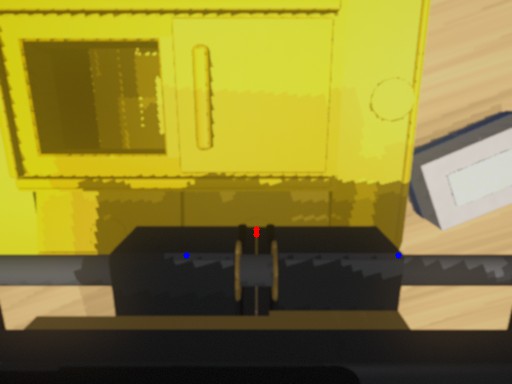

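The wrist view shows the tip at (256,229), over the near_right section: its slits are at x≈182 and 330 and its outer edge is near row 255. The container hasn't moved and xy is good, so I'll continue down.

```bash
python3 -m handwheel '[{"xyz":[0,0,1],"delta_rot":[0,0,0],"hand":1},{"xyz":[0,0,2],"delta_rot":[0,0,0],"hand":1},{"xyz":[0,0,3],"delta_rot":[0,0,0],"hand":1},{"xyz":[0,0,4],"delta_rot":[0,0,0],"hand":1},{"xyz":[0,0,4],"delta_rot":[0,0,0],"hand":1}]'
```

```text
time_s: 4.78
position: [0.4407, -0.0511, 0.1462]
tcp_rot: [[0.951, -0.309, -0.0], [-0.309, -0.951, 0.0], [-0.0, 0.0, -1.0]]
force: [-0.9, -0.2, 2.1]
opening: 0.004
grasp_force: 0.8
```

```bash
python3 -m handwheel '[{"xyz":[0,0,1],"delta_rot":[0,0,0],"hand":1},{"xyz":[0,0,2],"delta_rot":[0,0,0],"hand":1},{"xyz":[0,0,2],"delta_rot":[0,0,0],"hand":1},{"xyz":[0,0,3],"delta_rot":[0,0,0],"hand":1},{"xyz":[0,0,3],"delta_rot":[0,0,0],"hand":1}]'
```

```text
time_s: 5.4
position: [0.4415, -0.0514, 0.1433]
tcp_rot: [[0.951, -0.309, 0.001], [-0.309, -0.951, -0.0], [0.001, 0.0, -1.0]]
force: [0.3, -0.1, 4.3]
opening: 0.007
grasp_force: 2.3
```

```bash
python3 -m handwheel '[{"xyz":[0,0,1],"delta_rot":[0,0,0],"hand":1},{"xyz":[0,0,2],"delta_rot":[0,0,0],"hand":1},{"xyz":[0,0,2],"delta_rot":[0,0,0],"hand":1},{"xyz":[0,0,3],"delta_rot":[0,0,0],"hand":1},{"xyz":[0,0,3],"delta_rot":[0,0,0],"hand":1}]'
```

```text
time_s: 6.02
position: [0.4405, -0.051, 0.1398]
tcp_rot: [[0.951, -0.309, -0.001], [-0.309, -0.951, 0.0], [-0.001, -0.0, -1.0]]
force: [-0.5, 0.6, -0.2]
opening: -0.001
grasp_force: 0.0
```

```bash
python3 -m handwheel '[{"xyz":[0,0,1],"delta_rot":[0,0,0],"hand":1},{"xyz":[0,0,1],"delta_rot":[0,0,0],"hand":1},{"xyz":[0,0,2],"delta_rot":[0,0,0],"hand":1},{"xyz":[0,0,2],"delta_rot":[0,0,0],"hand":1},{"xyz":[0,0,2],"delta_rot":[0,0,0],"hand":1}]'
```

```text
time_s: 6.65
position: [0.4409, -0.0512, 0.1381]
tcp_rot: [[0.951, -0.309, 0.0], [-0.309, -0.951, -0.0], [0.0, 0.0, -1.0]]
force: [-0.2, -0.2, 0.1]
opening: 0.007
grasp_force: 0.0
```

```bash
python3 -m handwheel '[{"xyz":[0,0,1],"delta_rot":[0,0,0],"hand":1},{"xyz":[0,0,2],"delta_rot":[0,0,0],"hand":1},{"xyz":[0,0,3],"delta_rot":[0,0,0],"hand":1},{"xyz":[0,0,4],"delta_rot":[0,0,0],"hand":1},{"xyz":[0,0,4],"delta_rot":[0,0,0],"hand":1}]'; python3 - <<'E'
from h import *
print(rect(vision.capture("top"),vision.camera_model("top")))
cv2.imwrite("pics/s3.png",cv2.resize(vision.capture("scene")[100:260,130:310,::-1],None,fx=4,fy=4,interpolation=2)[:600])
E
```

```text
time_s: 7.28
position: [0.441, -0.0511, 0.1372]
tcp_rot: [[0.951, -0.309, 0.002], [-0.309, -0.951, -0.001], [0.002, 0.0, -1.0]]
force: [-8.4, 1.6, 31.6]
opening: 0.004
grasp_force: 16.2
((521.2769165039062, -35.20880126953125), (237.26963806152344, 169.852294921875), 71.92312622070312)
```

View pics/s3.png

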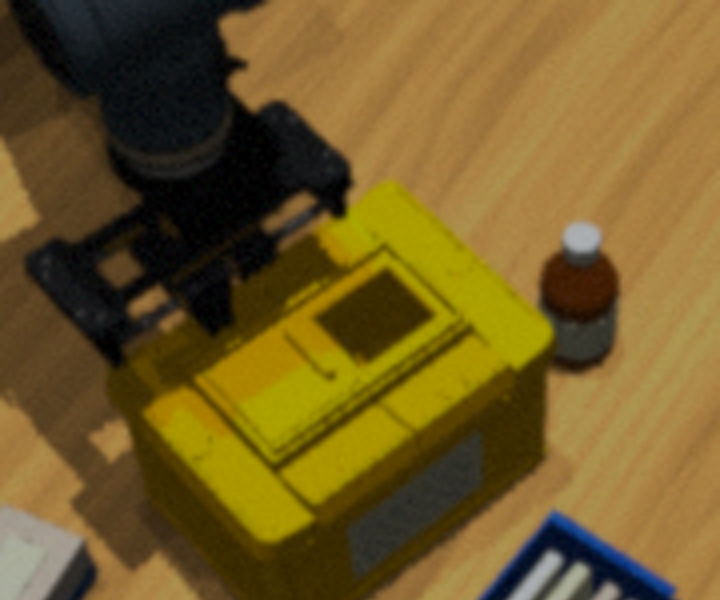

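Hard stop at 31.6 N after the spring force had dropped to zero: near_right has clicked home. With the fingers shut, a home section corresponds to TCP z≈137. The view shows the container in place and upright. Next is end_right.

```bash
python3 -m handwheel '[{"xyz":[0,0,-46],"delta_rot":[0,0,0],"hand":1},{"xyz":[35,33,-46],"delta_rot":[0,0,0],"hand":1},{"xyz":[72,66,-46],"delta_rot":[0,0,0],"hand":1},{"xyz":[72,66,-34],"delta_rot":[0,0,0],"hand":1},{"xyz":[72,66,-20],"delta_rot":[0,0,0],"hand":1}]';python3 -c "
from h import *
offs()"
```

```text
time_s: 8.0
position: [0.4879, -0.1356, 0.1531]
tcp_rot: [[0.951, -0.31, -0.002], [-0.31, -0.951, 0.001], [-0.002, -0.001, -1.0]]
force: [0.4, 0.2, 0.3]
opening: 0.006
grasp_force: 0.0
near_left [ -71.4 -144.8   -7.7]
near_right [-71.1 -65.8  -7.7]
far_left [  74.6 -145.3   -7.9]
far_right [ 74.9 -66.3  -8. ]
end_left [   1.3 -213.5   -7.8]
end_right [ 2.2  2.5 -7.9]
```

```bash
python3 -m handwheel '[{"xyz":[1,0,4],"delta_rot":[0,0,0],"hand":1},{"xyz":[1,0,8],"delta_rot":[0,0,0],"hand":1},{"xyz":[1,0,11],"delta_rot":[0,0,0],"hand":1},{"xyz":[1,0,14],"delta_rot":[0,0,0],"hand":1},{"xyz":[1,0,17],"delta_rot":[0,0,0],"hand":1}]'
```

```text
time_s: 8.62
position: [0.4902, -0.1366, 0.1375]
tcp_rot: [[0.951, -0.309, 0.001], [-0.309, -0.951, -0.001], [0.001, 0.0, -1.0]]
force: [-3.0, 0.9, 25.6]
opening: 0.005
grasp_force: 13.6
```

```bash
python3 -m handwheel '[{"xyz":[0,0,-44],"delta_rot":[0,0,0],"hand":1},{"xyz":[36,-33,-44],"delta_rot":[0,0,0],"hand":1},{"xyz":[72,-66,-44],"delta_rot":[0,0,0],"hand":1},{"xyz":[72,-66,-32],"delta_rot":[0,0,0],"hand":1},{"xyz":[72,-66,-18],"delta_rot":[0,0,0],"hand":1}]';python3 -c "
from h import *
offs()";  python3 -m handwheel '[{"xyz":[0,0,4],"delta_rot":[0,0,0],"hand":1},{"xyz":[0,0,8],"delta_rot":[0,0,0],"hand":1},{"xyz":[0,0,11],"delta_rot":[0,0,0],"hand":1},{"xyz":[0,0,14],"delta_rot":[0,0,0],"hand":1},{"xyz":[0,0,17],"delta_rot":[0,0,0],"hand":1}]'
```

```text
time_s: 9.25
position: [0.5775, -0.0957, 0.1538]
tcp_rot: [[0.951, -0.309, -0.002], [-0.309, -0.951, 0.0], [-0.002, 0.0, -1.0]]
force: [-0.3, -0.8, 0.0]
opening: 0.003
grasp_force: 0.0
near_left [-144.1  -79.2   -6.9]
near_right [-143.9   -0.2   -6.9]
far_left [  1.9 -79.6  -7.3]
far_right [ 2.1 -0.6 -7.2]
end_left [ -71.3 -147.9   -7.1]
end_right [-70.7  68.1  -7.1]
time_s: 9.88
position: [0.579, -0.0961, 0.1384]
tcp_rot: [[0.951, -0.309, 0.001], [-0.309, -0.951, -0.0], [0.001, -0.0, -1.0]]
force: [-0.3, -0.3, -0.2]
opening: 0.005
grasp_force: 0.0
```

Not at the stop yet, so I'll press 3 mm deeper for confirmation.

```bash
python3 -m handwheel '[{"xyz":[0,0,1],"delta_rot":[0,0,0],"hand":1},{"xyz":[0,0,2],"delta_rot":[0,0,0],"hand":1},{"xyz":[0,0,3],"delta_rot":[0,0,0],"hand":1},{"xyz":[0,0,3],"delta_rot":[0,0,0],"hand":1},{"xyz":[0,0,3],"delta_rot":[0,0,0],"hand":1}]'
```

```text
time_s: 10.5
position: [0.5791, -0.0962, 0.1376]
tcp_rot: [[0.951, -0.309, 0.002], [-0.309, -0.951, -0.001], [0.002, 0.0, -1.0]]
force: [-3.1, 0.7, 13.7]
opening: 0.007
grasp_force: 7.3
```

```bash
python3 -m handwheel '[{"xyz":[0,0,-44],"delta_rot":[0,0,0],"hand":1},{"xyz":[0,-40,-44],"delta_rot":[0,0,0],"hand":1},{"xyz":[0,-79,-44],"delta_rot":[0,0,0],"hand":1},{"xyz":[0,-79,-32],"delta_rot":[0,0,0],"hand":1},{"xyz":[0,-79,-18],"delta_rot":[0,0,0],"hand":1}]';python3 -c "
from h import *
offs()";  python3 -m handwheel '[{"xyz":[0,0,4],"delta_rot":[0,0,0],"hand":1},{"xyz":[0,0,8],"delta_rot":[0,0,0],"hand":1},{"xyz":[0,0,12],"delta_rot":[0,0,0],"hand":1},{"xyz":[0,0,16],"delta_rot":[0,0,0],"hand":1},{"xyz":[0,0,19],"delta_rot":[0,0,0],"hand":1}]'
```

```text
time_s: 11.12
position: [0.6026, -0.021, 0.152]
tcp_rot: [[0.951, -0.308, -0.001], [-0.308, -0.951, -0.0], [-0.001, 0.001, -1.0]]
force: [0.4, 0.2, 0.2]
opening: 0.005
grasp_force: 0.0
near_left [-144.9   -0.4   -8.9]
near_right [-144.7   78.6   -8.8]
far_left [ 1.1 -0.8 -9. ]
far_right [ 1.3 78.2 -9. ]
end_left [-72.1 -69.1  -9. ]
end_right [-71.5 146.9  -8.9]
time_s: 11.75
position: [0.6047, -0.0216, 0.1373]
tcp_rot: [[0.951, -0.309, 0.004], [-0.309, -0.951, -0.002], [0.004, 0.0, -1.0]]
force: [-5.7, -0.4, 26.3]
opening: 0.005
grasp_force: 12.7
```

```bash
python3 -m handwheel '[{"xyz":[0,0,-44],"delta_rot":[0,0,0],"hand":1},{"xyz":[-36,-33,-44],"delta_rot":[0,0,0],"hand":1},{"xyz":[-73,-66,-44],"delta_rot":[0,0,0],"hand":1},{"xyz":[-73,-66,-32],"delta_rot":[0,0,0],"hand":1},{"xyz":[-73,-66,-18],"delta_rot":[0,0,0],"hand":1}]';python3 -c "
from h import *
offs()";  python3 -m handwheel '[{"xyz":[0,0,4],"delta_rot":[0,0,0],"hand":1},{"xyz":[0,0,8],"delta_rot":[0,0,0],"hand":1},{"xyz":[0,0,12],"delta_rot":[0,0,0],"hand":1},{"xyz":[0,0,16],"delta_rot":[0,0,0],"hand":1},{"xyz":[0,0,19],"delta_rot":[0,0,0],"hand":1}]'
```

```text
time_s: 12.38
position: [0.5548, 0.0644, 0.1517]
tcp_rot: [[0.951, -0.308, 0.002], [-0.308, -0.951, -0.0], [0.002, -0.0, -1.0]]
force: [-0.9, 0.1, -0.0]
opening: 0.004
grasp_force: 0.0
near_left [-73.1  66.   -9.5]
near_right [-72.9 145.   -9.5]
far_left [72.9 65.6 -9.2]
far_right [ 73.1 144.6  -9.2]
end_left [-0.3 -2.7 -9.4]
end_right [  0.3 213.3  -9.4]
time_s: 13.0
position: [0.5553, 0.0641, 0.1372]
tcp_rot: [[0.951, -0.309, 0.003], [-0.309, -0.951, -0.001], [0.003, -0.0, -1.0]]
force: [-9.0, 0.0, 41.7]
opening: 0.007
grasp_force: 21.0
```

Home. Now near_left.

```bash
python3 -m handwheel '[{"xyz":[0,0,-44],"delta_rot":[0,0,0],"hand":1},{"xyz":[-36,33,-44],"delta_rot":[0,0,0],"hand":1},{"xyz":[-72,66,-44],"delta_rot":[0,0,0],"hand":1},{"xyz":[-72,66,-32],"delta_rot":[0,0,0],"hand":1},{"xyz":[-72,66,-18],"delta_rot":[0,0,0],"hand":1}]';python3 -c "
from h import *
offs()";  python3 -m handwheel '[{"xyz":[0,0,4],"delta_rot":[0,0,0],"hand":1},{"xyz":[0,0,8],"delta_rot":[0,0,0],"hand":1},{"xyz":[0,0,12],"delta_rot":[0,0,0],"hand":1},{"xyz":[0,0,16],"delta_rot":[0,0,0],"hand":1},{"xyz":[0,0,18],"delta_rot":[0,0,0],"hand":1}]'
```

```text
time_s: 13.62
position: [0.4661, 0.0236, 0.1509]
tcp_rot: [[0.951, -0.31, 0.002], [-0.31, -0.951, -0.0], [0.002, -0.0, -1.0]]
force: [0.2, 0.3, -0.5]
opening: 0.003
grasp_force: 0.0
near_left [ -1.3  -0.1 -10.1]
near_right [ -1.   78.9 -10.1]
far_left [144.7  -0.7  -9.7]
far_right [145.   78.3  -9.8]
end_left [ 71.3 -68.9  -9.9]
end_right [ 72.3 147.1 -10. ]
time_s: 14.25
position: [0.4662, 0.0241, 0.1369]
tcp_rot: [[0.951, -0.308, 0.002], [-0.308, -0.951, -0.001], [0.002, -0.0, -1.0]]
force: [-10.5, 1.1, 47.9]
opening: 0.001
grasp_force: 24.2
```

```bash
python3 -m handwheel '[{"xyz":[0,0,-50],"delta_rot":[0,0,0],"hand":1},{"xyz":[0,0,-100],"delta_rot":[0,0,0],"hand":1},{"xyz":[-10,50,-130],"delta_rot":[0,0,0],"hand":1},{"xyz":[-20,100,-140],"delta_rot":[0,0,0],"hand":1},{"xyz":[-30,155,-140],"delta_rot":[0,0,0],"hand":1}]' && python3 -m handwheel '[{"xyz":[5,55,0],"delta_rot":[0,0,0],"hand":1},{"xyz":[10,110,0],"delta_rot":[0,0,0],"hand":1},{"xyz":[10,150,0],"delta_rot":[0,0,0],"hand":1},{"xyz":[10,150,0],"delta_rot":[0,0,0],"hand":1},{"xyz":[10,150,0],"delta_rot":[0,0,0],"hand":1}]';python3 - <<'E'
from h import *
im=vision.capture("top");print(rect(im,vision.camera_model("top"),.152))
a=cv2.resize(im[165:305,220:370,::-1],None,fx=2.6,fy=2.6,interpolation=2)
b=cv2.resize(vision.capture("scene")[130:270,140:290,::-1],None,fx=2.6,fy=2.6,interpolation=2)
cv2.imwrite("pics/end.png",np.hstack([a,b]))
E
```

```text
time_s: 14.88
position: [0.3894, -0.1157, 0.2744]
tcp_rot: [[0.952, -0.307, 0.004], [-0.307, -0.952, -0.003], [0.005, 0.001, -1.0]]
force: [0.6, -0.2, -0.2]
opening: 0.005
grasp_force: 0.0
time_s: 15.5
position: [0.3519, -0.2593, 0.2728]
tcp_rot: [[0.951, -0.309, -0.0], [-0.309, -0.951, 0.001], [-0.001, -0.001, -1.0]]
force: [-0.5, 0.1, -0.2]
opening: 0.005
grasp_force: 0.0
((521.706787109375, -36.42060852050781), (240.45175170898438, 169.7748260498047), 72.1175537109375)
```

View pics/end.png

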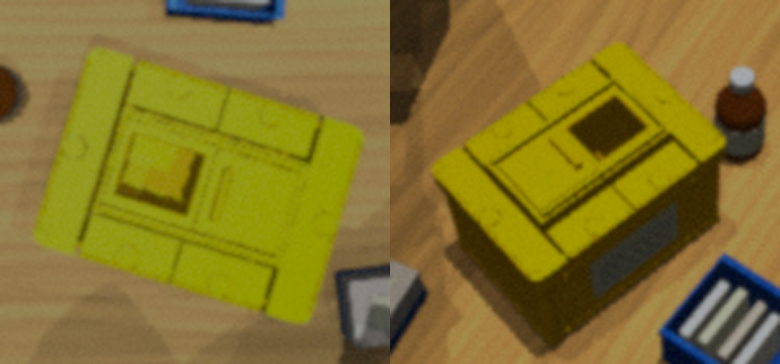

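All six sections look flat in both views. I'll check numerically that they share one shade, since a raised section would be lit differently.

```bash
python3 - <<'E'
from h import *
a=cv2.imread("pics/top0.png")[:,:,::-1];b=vision.capture("top");m=vision.camera_model("top");T=m["camera_from_world"]
for k,v in pads(np.array([522,-36]),-17.9).items():
    c=(T@[v[0]/1e3,v[1]/1e3,.153,1])[:3]*[1,-1,-1];u=m["camera_matrix"]@c;x,y=(u[:2]/u[2]).round().astype(int)
    print(k,*[i[y-4:y+5,x-4:x+5].mean((0,1)).round() for i in(a,b)])
s=bot.read_state();print(s["force"])
E
```

```text
near_left [145. 148.   4.] [148. 151.  16.]
near_right [144. 146.   1.] [148. 151.   4.]
far_left [144. 142.   0.] [148. 151.  27.]
far_right [142. 138.   0.] [147. 150.  14.]
end_left [143. 139.   0.] [146. 149.  32.]
end_right [146. 149.  26.] [147. 151.   2.]
[-0.86414164 -0.18592007  0.30921646]
```

```bash
python3 -c "
from rig import workorder
print(workorder.hand_in())"
```

```text
the job is handed in; nothing more can be done
None
```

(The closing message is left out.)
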